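# Prop the red tea bin's lid on its stay

### The arm

A 6-joint arm with a two-finger parallel gripper is mounted at the origin on the work surface. World frame = base frame: x ahead of the robot, y to its left, z up, the work surface at z = 0. Lengths are in mm, angles in degrees, forces in N, time in s.
With the tool pointing down it reaches from about 300 to 850 mm from the base axis. Payload 4.2 kg.
Tool frame: the origin (TCP) lies midway between the tips of the shut fingers; the grasp point (between the pads) lies 19 mm behind it; z points along the fingers, y is the direction in which the jaws open and shut (so a half turn about z gives the same grasp; the last joint's range is limited). The gripper opens to 91 mm and grips with 3 to 60 N. Pads are 32 mm wide; open, the fingers measure 118 mm over their backs; the gripper's body (76 mm by 178 mm) begins 60 mm behind the grasp point.
Start: joints at [-74.026, 18.312, 89.639, -0, 72.044, -1.146], TCP at [169.268, -549.538, 213.976] pointing down, gripper open.
Joint ranges: [-177.97, 177.97], [-48.28, 115.42], [12.27, 149.76], [-77.06, 257.06], [2.81, 150.46], [-146.56, 146.56]. Speed limits (degrees/s): [147.25, 147.25, 180, 180, 180, 180].

### API

Orientations are given as [roll, pitch, yaw] about the fixed x, y, z axes, in that order (R = Rz(yaw) Ry(pitch) Rx(roll)).
In Python, from workcell import env gives the robot as it stands.
- The arm moves only by the shell command python3 -m jog 'ROWS' [FORCE]. ROWS is JSON, a list of rows, each an object of numbers: "dx", "dy", "dz": the shift along the world's x, y, z in m; "wx", "wy", "wz": the turn, a rotation vector about the world's x, y, z in rad; "grip": the gripper's target within -1 to 1 (shut at 1, half-way at 0, fully open at -1). In form: [{"dx": .., "dy": .., "dz": .., "wx": .., "wy": .., "wz": .., "grip": ..}, ...]. A call has 1 to 10 rows; each row shifts and turns the commanded pose from where the row before left it; what a row does not reach is not made up. A row lasts 1/10 s, in which the tool goes at most 50 mm and 8.59 degrees, less where a joint would pass 70% of its speed; a pose out of reach is approached as far as the arm can. A call with a gripper value outside its range is refused whole. The fingers move at their own pace and stop on an object; FORCE is the grip in N (left out, the last holds). Time passes only in rows, so rows that do not move let the fingers close. It gives the time, the measured TCP pose, the force and the opening at its end, in the units of the state.
- env.state(): the state, without advancing time (a new reading comes with each control period).
- env.grab_frame(name): name is "scene" or "top" or "wrist"; returns the picture (480x640x3 uint8, red, green, blue); there is no depth.
- env.get_calibration(name): a dict with "fx", "fy", "cx", "cy" (pixels), "R" (3x3) and "t" (3): a world point X has camera coordinates R X + t. Camera axes: x right, y down, z forward; pixel columns grow to the right and rows downward; lengths in mm; the calibration is good to about 2 mm. A picture is of the moment at which its call begins: read the wrist's pose just before it. get_calibration takes no time and is no camera call; for the wrist camera it gives the pose at the moment of the call.
- env.job_done(): hands the job in, once; it reports no verdict.
The state is a dict: "time_s": time; "qpos": joint angles; "qvel": joint speeds; "effort": joint torques, N m; "ee_pos": TCP position; "ee_rot": TCP orientation; "force": force on the tool from outside, world axes, zero at the start; "torque": the same for the moment, N m; "gripper_width": finger opening in mm.
Only numpy, scipy, OpenCV 4.12 (cv2) and the standard library are available. Lean on these libraries where they do the work, as an engineer would, in place of code of your own. Each camera call takes 0.05 s, during which the arm holds its last target. There are 200 camera calls.

### The job

Prop open the red-lidded tea bin so the tea can be scooped with one hand: raise its lid by the knob until the brass stay at its side springs up, then lower the lid gently until it rests on the stay, and let go. Never let the lid drop, and leave the green-lidded bin shut.

Things in the scene. Friction and masses are not known exactly. Their poses are not given: they have to be found in the camera images.
- red_bin: The red-lidded bin: fixed wooden box 200 deep (front to hinge) x 150 wide x 110 mm high, turned up to 0.25 rad. Origin: centre of its underside; x points to its hinge side, away from the robot, y to its left, z up. Lid: red board 205 x 180 x 10 mm, about 0.4 kg, overhanging each side by 15 mm. A like bin with a pale green lid stands beside it, on either side.
- red_knob (a point): Middle of the red lid's dark knob: a barrel 20 mm thick, 40 mm long, parallel to the hinge, 45 mm above the lid, 45 mm behind its front edge, 165 mm above the table when shut. Pinched across its ends it turns easily in the fingers. Axes turn with the lid: x along the lid to the hinge, y along the hinge, z out of its top. The hinge line lies 160 mm from the knob along +x and 55 mm along -z.
- red_lid (a joint): Angle of the red lid in rad: 0 shut, growing as its front edge (nearest the robot) rises; it stops at 1.4. It swings freely and falls shut if let go when not propped. It rests on the raised stay at about 0.82.
- red_stay (a joint): Angle of the red bin's stay in rad, a brass rod 8 mm thick, 125 mm long, outside the bin's right (-y) wall, pivoted 60 mm behind the front: 0 folded flat under the lid's overhang, 1.11 up at its stop. A weak spring raises it as the lid rises; it is fully up once the lid passes about 1.03, within 0.5 s. The lid, lowered after that, rests on its tip and cannot fold it.
- green_lid (a joint): Angle of the pale green lid of the other bin in rad, 0 shut; that bin is built just like the red one and must stay shut.

How it is judged (in metres and radians):
At the end, for the whole second after the job is handed in: The red bin's stay is up (joint above 1.0 rad) and its lid rests on it, still, between 0.75 and 0.91 rad (about 0.82); the green lid is shut (below 0.1 rad) (value of joint red_stay above 1 rad and value of joint red_lid between 0.75 and 0.91 rad and velocity of joint red_lid between -0.05 and 0.05 rad/s and value of joint green_lid below 0.1 rad); the robot touches nothing.
It fails at once if the red lid is dropped or slammed (falls faster than 2.5 rad/s) (velocity of joint red_lid below -2.5 rad/s).
It fails at once if the green-lidded bin is opened (lid above 0.1 rad) (value of joint green_lid above 0.1 rad).
It also fails if it takes over 38 s, if anything falls off the work surface, if the arm or the gripper's body presses on something with over 40 N, if the wrist force passes 120 N, or if a joint passes its speed limit or range.

## Working session

There is one attempt and no reset: what is moved stays moved. The work goes in short steps, Python scripts to look and compute and a shell command to move; the robot and the scene stay as the last step left them, time stands still between calls to the robot, and variables do not carry over. Pictures are saved under pics/ and viewed, about 8 in all and at most 12, crops included, and the job is handed in when it is done.

```bash
mkdir -p pics
python3 - <<'E'
from workcell import env
import cv2
for n in("scene","top"):
    im=env.grab_frame(n); cv2.imwrite(f"pics/{n}0.png",im[:,:,::-1])
    c=env.get_calibration(n); print(n,c)
print(env.state())
E
```

```text
scene {'fx': 527.4582853813218, 'fy': 527.4582853813218, 'cx': 326.3893968597714, 'cy': 245.67561902128654, 'R': array([[ 0.87973292,  0.47543824, -0.00533527],
       [ 0.32176364, -0.60356562, -0.72950442],
       [-0.35005448,  0.64005237, -0.68395528]]), 't': array([-455.14038273, -107.06003518, 1290.79423712])}
top {'fx': 493.06939442459947, 'fy': 493.06939442459947, 'cx': 319.39037234817715, 'cy': 234.35833270821374, 'R': array([[ 0.0271079 , -0.99951707,  0.0151916 ],
       [-0.99743527, -0.02805226, -0.06584793],
       [ 0.06624229, -0.01336764, -0.99771402]]), 't': array([-81.94631404, 537.84540178, 933.0585913 ])}
{'time_s': 0.1, 'qpos': array([-7.40270080e+01,  1.83471007e+01,  8.96987552e+01, -9.68564718e-04,
        7.20438839e+01, -1.14354357e+00]), 'qvel': array([ 0.03434228, -0.15288814, -0.19447017, -0.09750052, -0.06785243,
       -0.04851079]), 'effort': array([ 7.02780289e-04, -4.13331699e+01, -2.32508111e+01,  7.29790097e-02,
        4.22123086e-02, -6.59314787e-05]), 'ee_pos': array([ 169.12700581, -549.09643248,  213.21762841]), 'ee_rot': array([-1.79910260e+02, -8.70224737e-04,  1.71168343e+01]), 'force': array([-0.41319763, -0.02771085,  0.03485383]), 'torque': array([-0.03193689,  0.02848569, -0.04580609]), 'gripper_width': 91.13320698391999}
```

View pics/top0.png

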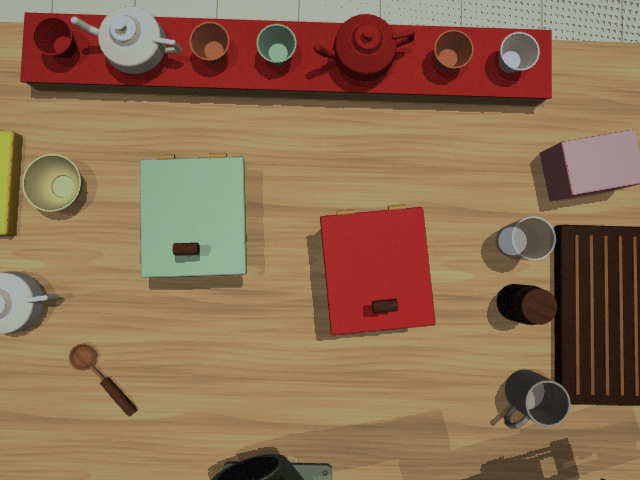

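View pics/scene0.png

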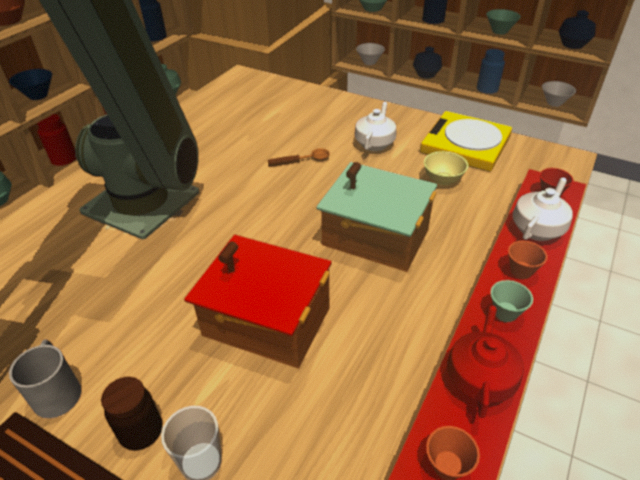

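The top view shows the red lid with corners near (321,215), (423,207), (435,325), (331,334) and its knob at about (385,306). The green bin is to the left. The scene view shows the red knob at about (229,257). Next I measure these by mask and triangulation.

```bash
cat > h.py <<'E'
import numpy as np, cv2
from workcell import env
def ray(c,u,v):
    R=np.array(c["R"]);t=np.array(c["t"])
    return -R.T@t, R.T@np.array([(u-c["cx"])/c["fx"],(v-c["cy"])/c["fy"],1])
def onz(c,p,z):
    o,d=ray(c,*p); return o+d*(z-o[2])/d[2]
def tri(rs):
    A=0;b=0
    for o,d in rs:
        d=d/np.linalg.norm(d);P=np.eye(3)-np.outer(d,d);A=A+P;b=b+P@o
    X=np.linalg.solve(A,b)
    return X,[np.linalg.norm(np.cross(X-o,d/np.linalg.norm(d))) for o,d in rs]
E
python3 - <<'E'
from h import *
ct,cs=env.get_calibration("top"),env.get_calibration("scene")
t=cv2.imread("pics/top0.png");s=cv2.imread("pics/scene0.png")
def red(im,roi):
    x0,y0,x1,y1=roi;m=np.zeros(im.shape[:2],np.uint8)
    h=cv2.cvtColor(im,cv2.COLOR_BGR2HSV)
    r=(((h[...,0]<6)|(h[...,0]>174))&(h[...,1]>190)&(h[...,2]>120)).astype(np.uint8)*255
    m[y0:y1,x0:x1]=r[y0:y1,x0:x1];return m
def quad(m):
    c=max(cv2.findContours(m,0,2)[0],key=cv2.contourArea)
    c=cv2.convexHull(c);p=cv2.approxPolyDP(c,8,True)[:,0];return p
def dark(im,m):
    hull=cv2.convexHull(max(cv2.findContours(m,0,2)[0],key=cv2.contourArea))
    k=np.zeros_like(m);cv2.fillConvexPoly(k,hull,255);k=cv2.dilate(k,np.ones((25,25)))
    return k
mt=red(t,(300,180,460,350));ms=red(s,(170,220,350,345))
qt=quad(mt);qs=quad(ms)
print("top",[(p.tolist(),onz(ct,p,120).round(1).tolist()) for p in qt])
print("scene",[(p.tolist(),onz(cs,p,120).round(1).tolist()) for p in qs])
def knob(im,roi):
    x0,y0,x1,y1=roi;g=im[y0:y1,x0:x1].max(2)
    m=(g<95).astype(np.uint8);c=max(cv2.findContours(m,0,2)[0],key=cv2.contourArea)
    M=cv2.moments(c);r=cv2.minAreaRect(c);print(cv2.boundingRect(c),r)
    return r[0][0]+x0,r[0][1]+y0
kt=knob(t,(360,290,410,322));ks=knob(s,(212,236,246,276))
print(kt,ks);print(tri([ray(ct,*kt),ray(cs,*ks)]), onz(ct,kt,165))
cv2.imwrite("pics/crop.png",np.hstack([cv2.resize(t[280:330,350:420],None,fx=5,fy=5),cv2.resize(s[230:280,200:270],None,fx=5,fy=5)]))
E
```

```text
top [([421, 207], [585.7, -240.6, 120.0]), ([434, 323], [386.9, -265.6, 120.0]), ([332, 334], [364.0, -91.7, 120.0]), ([330, 265], [481.0, -85.3, 120.0]), ([360, 225], [551.3, -135.4, 120.0])]
scene [([234, 235], [365.3, -93.4, 120.0]), ([330, 261], [562.9, -68.9, 120.0]), ([291, 334], [585.9, -245.0, 120.0]), ([185, 300], [388.9, -268.8, 120.0])]
(12, 9, 26, 15) ((24.491806030273438, 15.909835815429688), (12.946611404418945, 25.621614456176758), 84.80557250976562)
(7, 7, 18, 30) ((14.859999656677246, 20.98000144958496), (15.839193344116211, 29.415645599365234), 8.130102157592773)
(384.49180603027344, 305.9098358154297) (226.85999965667725, 256.98000144958496)
(array([ 415.51787664, -175.73387194,  154.65622801]), [np.float64(0.9492338661927425), np.float64(0.9492338661928144)]) [ 417.06380605 -173.63087569  165.        ]
```

View pics/crop.png

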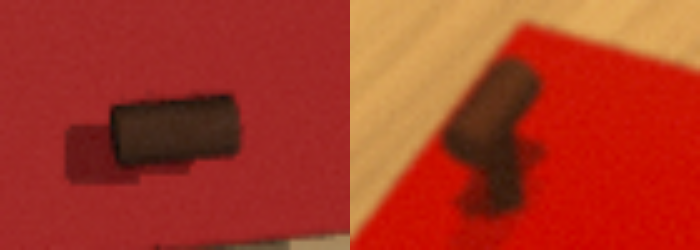

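The refined barrel pixels are about (385.1,306) in the top view and (228.6,252.4) in the scene view. The bin yaw from the lid corners is about 0.13 rad. I'll move above the knob at a safe height and check with the wrist camera.

```bash
python3 -c "
from h import *
print(tri([ray(env.get_calibration('top'),385.1,306),ray(env.get_calibration('scene'),228.6,252.4)]))"
python3 -m jog '[{"dz":0.045,"grip":-1},{"dz":0.045,"grip":-1},{"dx":0.02,"dy":0.03,"grip":-1},{"dx":0.025,"dy":0.0375,"wz":-0.03,"grip":-1},{"dx":0.025,"dy":0.0375,"wz":-0.03,"grip":-1},{"dx":0.025,"dy":0.0375,"wz":-0.03,"grip":-1},{"dx":0.025,"dy":0.0375,"wz":-0.03,"grip":-1},{"dx":0.025,"dy":0.0375,"wz":-0.03,"grip":-1},{"dx":0.025,"dy":0.0375,"wz":-0.02,"grip":-1},{"grip":-1}]'
```

```text
(array([ 417.63076038, -174.08341021,  165.42150899]), [np.float64(0.7993793077506376), np.float64(0.79937930775064)])invalid input
```

The triangulated knob is at (417.6,-174.1,165.4), which agrees with the 165 mm height in the text. The jog call was rejected as invalid, so I'll retry with all fields filled in.

```bash
python3 -m jog '[{"dx":0,"dy":0,"dz":0.045,"wx":0,"wy":0,"wz":0,"grip":-1},{"dx":0,"dy":0,"dz":0.045,"wx":0,"wy":0,"wz":0,"grip":-1},{"dx":0.025,"dy":0.0375,"dz":0,"wx":0,"wy":0,"wz":-0.03,"grip":-1},{"dx":0.025,"dy":0.0375,"dz":0,"wx":0,"wy":0,"wz":-0.03,"grip":-1},{"dx":0.025,"dy":0.0375,"dz":0,"wx":0,"wy":0,"wz":-0.03,"grip":-1},{"dx":0.025,"dy":0.0375,"dz":0,"wx":0,"wy":0,"wz":-0.03,"grip":-1},{"dx":0.025,"dy":0.0375,"dz":0,"wx":0,"wy":0,"wz":-0.03,"grip":-1},{"dx":0.025,"dy":0.0375,"dz":0,"wx":0,"wy":0,"wz":-0.02,"grip":-1}]'
```

```text
time_s: 0.9
ee_pos: [319.8, -322.8, 303.7]
ee_rot: [-180.0, 0.0, 7.3]
force: [0.4, -0.6, -0.8]
gripper_width: 91.3
```

```bash
python3 -m jog '[{"dx":0.0245,"dy":0.037,"dz":0,"wx":0,"wy":0,"wz":0,"grip":-1},{"dx":0.0245,"dy":0.037,"dz":0,"wx":0,"wy":0,"wz":0,"grip":-1},{"dx":0.0245,"dy":0.037,"dz":0,"wx":0,"wy":0,"wz":0,"grip":-1},{"dx":0.0245,"dy":0.037,"dz":0,"wx":0,"wy":0,"wz":0,"grip":-1},{"dx":0,"dy":0,"dz":-0.03,"wx":0,"wy":0,"wz":0,"grip":-1},{"dx":0,"dy":0,"dz":-0.03,"wx":0,"wy":0,"wz":0,"grip":-1},{"dx":0,"dy":0,"dz":0,"wx":0,"wy":0,"wz":0,"grip":-1}]'
python3 - <<'E'
from h import *
c=env.get_calibration("wrist"); im=env.grab_frame("wrist")
cv2.imwrite("pics/w1.png",im[:,:,::-1])
np.save("w1.npy",c,allow_pickle=True)
P=c["R"]@np.array([417.6,-174.1,165.4])+c["t"];print(c["fx"]*P[0]/P[2]+c["cx"],c["fy"]*P[1]/P[2]+c["cy"])
E
```

```text
time_s: 1.6
ee_pos: [414.8, -174.9, 240.3]
ee_rot: [-179.7, 0.5, 7.4]
force: [0.4, 0.3, 0.6]
gripper_width: 91.4
312.85694953235225 246.67692345087136
```

View pics/w1.png

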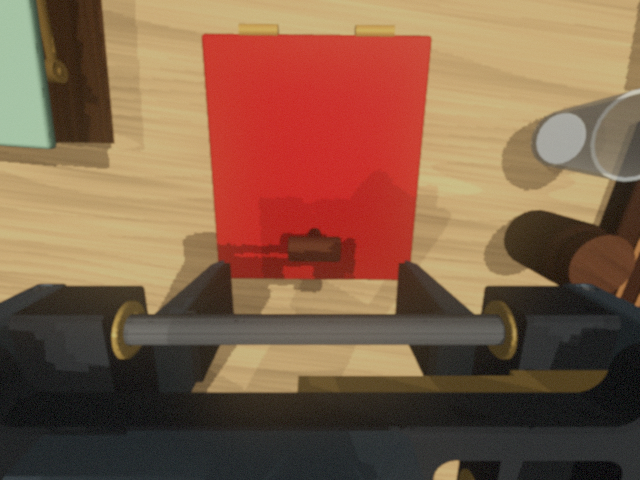

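The wrist view shows the knob at about (314,248), against a predicted (312.9,246.7), and the lid edges square to the jaws. The green bin is clear on the left. Now I descend and grip.

```bash
python3 -m jog '[{"dx":0.002,"dy":0.001,"dz":-0.03,"wx":0,"wy":0,"wz":0,"grip":-1},{"dx":0.001,"dy":0,"dz":-0.03,"wx":0,"wy":0,"wz":0,"grip":-1},{"dx":0,"dy":0,"dz":-0.02,"wx":0,"wy":0,"wz":0,"grip":-1},{"dx":0,"dy":0,"dz":-0.013,"wx":0,"wy":0,"wz":0,"grip":-1},{"dx":0,"dy":0,"dz":0,"wx":0,"wy":0,"wz":0,"grip":-1},{"dx":0,"dy":0,"dz":0,"wx":0,"wy":0,"wz":0,"grip":0.0},{"dx":0,"dy":0,"dz":0,"wx":0,"wy":0,"wz":0,"grip":1},{"dx":0,"dy":0,"dz":0,"wx":0,"wy":0,"wz":0,"grip":1},{"dx":0,"dy":0,"dz":0,"wx":0,"wy":0,"wz":0,"grip":1},{"dx":0,"dy":0,"dz":0,"wx":0,"wy":0,"wz":0,"grip":1}]' 25
python3 - <<'E'
import numpy as np
# knob offsets from shut pose by lid angle; along bin x and z
u=np.array([np.cos(.128),np.sin(.128)])
for t in np.r_[0:1.13:.1,1.12,.95,.82,.8]:
    a=.331+t; s=160-169.2*np.cos(a)
    print(round(t,2),"x,y,z mm",(u*s).round(1),round(169.2*np.sin(a)-55,1))
E
```

```text
time_s: 2.65
ee_pos: [420.4, -175.6, 151.4]
ee_rot: [180.0, -0.0, 7.4]
force: [0.4, 0.3, -0.4]
gripper_width: 54.2
0.0 x,y,z mm [-0. -0.] -0.0
0.1 x,y,z mm [6.2 0.8] 15.7
0.2 x,y,z mm [14.   1.8] 30.7
0.3 x,y,z mm [23.2  3. ] 44.8
0.4 x,y,z mm [33.8  4.3] 58.0
0.5 x,y,z mm [45.6  5.9] 70.0
0.6 x,y,z mm [58.5  7.5] 80.7
0.7 x,y,z mm [72.4  9.3] 90.1
0.8 x,y,z mm [87.2 11.2] 98.1
0.9 x,y,z mm [102.8  13.2] 104.5
1.0 x,y,z mm [118.8  15.3] 109.4
1.1 x,y,z mm [135.3  17.4] 112.5
1.12 x,y,z mm [138.6  17.8] 113.0
0.95 x,y,z mm [110.7  14.3] 107.1
0.82 x,y,z mm [90.3 11.6] 99.5
0.8 x,y,z mm [87.2 11.2] 98.1
```

```bash
python3 -m jog '[{"dx":-0.0025,"dy":0.001,"dz":-0.005,"wx":0,"wy":0,"wz":0,"grip":-0.2},{"dx":0,"dy":0,"dz":0,"wx":0,"wy":0,"wz":0,"grip":-0.2},{"dx":0,"dy":0,"dz":0,"wx":0,"wy":0,"wz":0,"grip":1},{"dx":0,"dy":0,"dz":0,"wx":0,"wy":0,"wz":0,"grip":1},{"dx":0,"dy":0,"dz":0,"wx":0,"wy":0,"wz":0,"grip":1},{"dx":0,"dy":0,"dz":0,"wx":0,"wy":0,"wz":0,"grip":1},{"dx":0,"dy":0,"dz":0,"wx":0,"wy":0,"wz":0,"grip":1}]' 25
```

```text
time_s: 3.35
ee_pos: [417.7, -174.0, 145.9]
ee_rot: [-179.9, 0.0, 7.4]
force: [-0.5, 3.3, 0.7]
gripper_width: 40.0
```

```bash
python3 -m jog '[{"dx":0.0027,"dy":0.0003,"dz":0.008,"wx":0,"wy":0,"wz":0,"grip":1},{"dx":0.0035,"dy":0.0005,"dz":0.0077,"wx":0,"wy":0,"wz":0,"grip":1},{"dx":0.0037,"dy":0.0005,"dz":0.0077,"wx":0,"wy":0,"wz":0,"grip":1},{"dx":0.0041,"dy":0.0005,"dz":0.0073,"wx":0,"wy":0,"wz":0,"grip":1},{"dx":0.0044,"dy":0.0006,"dz":0.0072,"wx":0,"wy":0,"wz":0,"grip":1},{"dx":0.0048,"dy":0.0006,"dz":0.0069,"wx":0,"wy":0,"wz":0,"grip":1},{"dx":0.0051,"dy":0.0006,"dz":0.0068,"wx":0,"wy":0,"wz":0,"grip":1},{"dx":0.0055,"dy":0.0007,"dz":0.0064,"wx":0,"wy":0,"wz":0,"grip":1},{"dx":0.0058,"dy":0.0008,"dz":0.0062,"wx":0,"wy":0,"wz":0,"grip":1},{"dx":0.006,"dy":0.0008,"dz":0.0058,"wx":0,"wy":0,"wz":0,"grip":1}]'
python3 -c "
from h import *
cv2.imwrite('pics/s2.png',env.grab_frame('scene')[:,:,::-1]);s=env.state();print(s['ee_pos'],s['force'],s['torque'],s['gripper_width'])"
```

```text
time_s: 4.35
ee_pos: [463.4, -168.5, 216.5]
ee_rot: [-180.0, 0.1, 7.4]
force: [-2.8, 4.2, -3.9]
gripper_width: 40.2
[ 464.60454688 -168.42024057  217.47479343] [-3.40874897  5.55780477 -0.8247795 ] [ 0.86026752  0.81708817 -0.18716426] 39.951578944045025
```

View pics/s2.png

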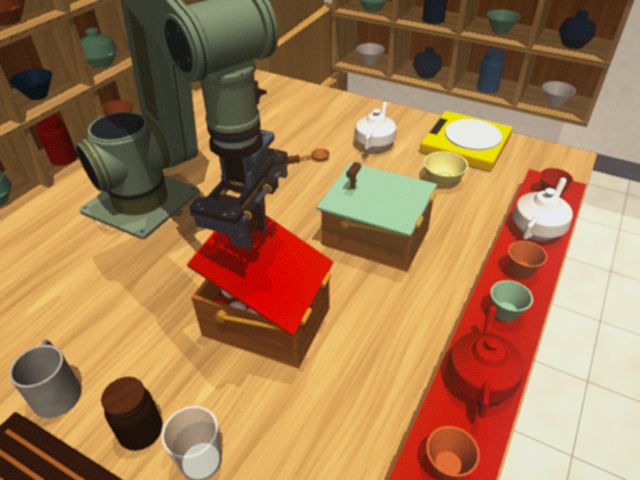

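The lid is rising (edge raised at about (260,230)) with the knob held. The stay is visible on the near side and the green lid is shut. Forces are low, so I continue the arc.

```bash
python3 -m jog '[{"dx":0.0063,"dy":0.0008,"dz":0.0055,"wx":0,"wy":0,"wz":0,"grip":1},{"dx":0.0066,"dy":0.0008,"dz":0.0052,"wx":0,"wy":0,"wz":0,"grip":1},{"dx":0.0068,"dy":0.0009,"dz":0.0049,"wx":0,"wy":0,"wz":0,"grip":1},{"dx":0.0071,"dy":0.0009,"dz":0.0045,"wx":0,"wy":0,"wz":0,"grip":1},{"dx":0.0073,"dy":0.0009,"dz":0.0042,"wx":0,"wy":0,"wz":0,"grip":1},{"dx":0.0075,"dy":0.001,"dz":0.0038,"wx":0,"wy":0,"wz":0,"grip":1},{"dx":0.0077,"dy":0.001,"dz":0.0034,"wx":0,"wy":0,"wz":0,"grip":1},{"dx":0.0079,"dy":0.001,"dz":0.003,"wx":0,"wy":0,"wz":0,"grip":1},{"dx":0.008,"dy":0.001,"dz":0.0027,"wx":0,"wy":0,"wz":0,"grip":1},{"dx":0.008,"dy":0.0011,"dz":0.0022,"wx":0,"wy":0,"wz":0,"grip":1}]'
python3 -m jog '[{"dx":0.008,"dy":0.001,"dz":0.0018,"wx":0,"wy":0,"wz":0,"grip":1},{"dx":0.0083,"dy":0.001,"dz":0.0013,"wx":0,"wy":0,"wz":0,"grip":1},{"dx":0.0065,"dy":0.0008,"dz":0.0007,"wx":0,"wy":0,"wz":0,"grip":1},{"dx":0,"dy":0,"dz":0,"wx":0,"wy":0,"wz":0,"grip":1},{"dx":0,"dy":0,"dz":0,"wx":0,"wy":0,"wz":0,"grip":1},{"dx":0,"dy":0,"dz":0,"wx":0,"wy":0,"wz":0,"grip":1},{"dx":0,"dy":0,"dz":0,"wx":0,"wy":0,"wz":0,"grip":1},{"dx":0,"dy":0,"dz":0,"wx":0,"wy":0,"wz":0,"grip":1},{"dx":0,"dy":0,"dz":0,"wx":0,"wy":0,"wz":0,"grip":1},{"dx":0,"dy":0,"dz":0,"wx":0,"wy":0,"wz":0,"grip":1}]'
python3 -c "
from h import *
cv2.imwrite('pics/s3.png',env.grab_frame('scene')[:,:,::-1]);s=env.state();print(s['ee_pos'],s['force'],s['torque'],s['gripper_width'])"
```

```text
time_s: 5.4
ee_pos: [537.6, -159.5, 255.9]
ee_rot: [179.9, -0.1, 7.4]
force: [-2.6, 1.1, -0.1]
gripper_width: 39.5
time_s: 6.4
ee_pos: [559.8, -156.8, 259.7]
ee_rot: [179.9, -0.1, 7.4]
force: [-1.0, 0.2, 4.9]
gripper_width: 40.2
[ 559.79624516 -156.83810757  259.7325277 ] [-1.26404244  0.3283645   5.25555113] [ 0.00624462  0.06284634 -0.08434297] 39.99497163282241
```

View pics/s3.png

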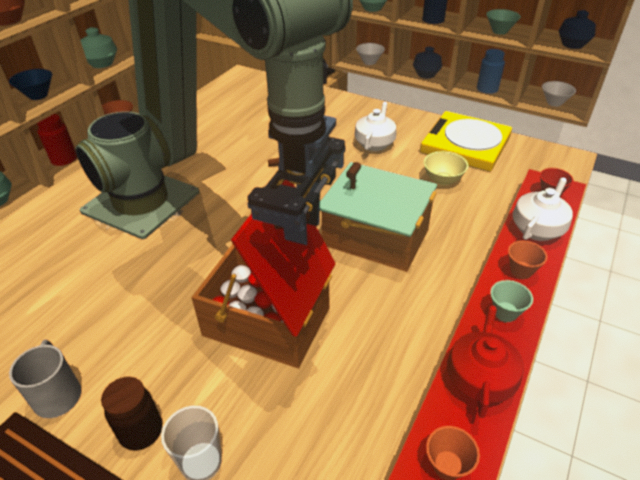

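The lid is held steeply, with its top edge near (245,225), and a brass rod stands from about (222,318) upward near (235,272). I'll project the expected stay position and check a crop.

Run:
```python
from h import *
c=env.get_calibration("scene");im=cv2.imread("pics/s3.png")
yaw=.128;u=np.array([np.cos(yaw),np.sin(yaw),0]);v=np.array([-u[1],u[0],0])
hinge=np.array([417.6,-174.1,110])+160*u
def pj(X):
    P=c["R"]@X+c["t"];return c["fx"]*P[0]/P[2]+c["cx"],c["fy"]*P[1]/P[2]+c["cy"]
for z in(95,105):
    p=hinge-140*u-81*v;p[2]=z
    print(z,pj(p),"up",pj(p+125*(np.cos(1.11)*u+np.array([0,0,np.sin(1.11)]))),"flat",pj(p+125*u))
cv2.imwrite("pics/c3.png",cv2.resize(im[200:370,180:350],None,fx=3.5,fy=3.5,interpolation=cv2.INTER_CUBIC))
s=env.state();k=s["ee_pos"]+[0,0,19];d=k-hinge
print("lid",np.arctan2(d[2],-(d@u))-.331, np.hypot(d[2],d@u))
```

```text
95 (np.float64(220.95081552933254), np.float64(315.24619817929647)) up (np.float64(242.27880949867995), np.float64(278.9583733906993)) flat (np.float64(287.2967779477519), np.float64(336.1341756353348))
105 (np.float64(220.11920326956218), np.float64(311.503747051559)) up (np.float64(241.53355194755457), np.float64(274.4872336746935)) flat (np.float64(286.9562526061851), np.float64(332.41323527315694))
lid 1.1407714761152796 169.5632102904658
```

View pics/c3.png

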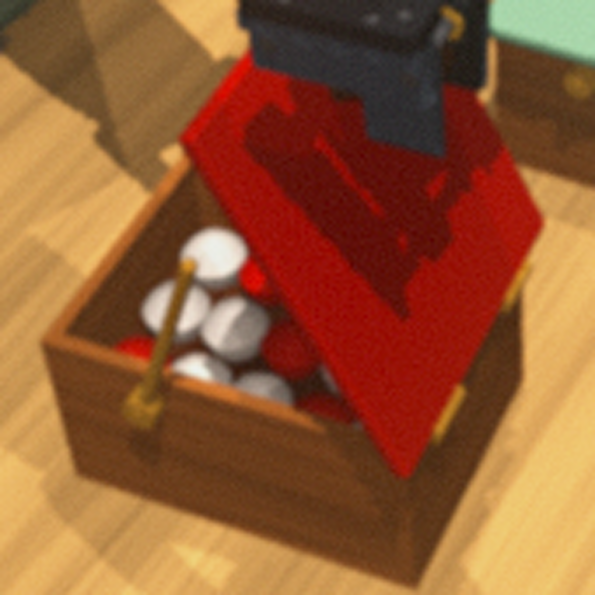

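The crop shows the rod up, from pivot pixel (221,316) to tip (234,276). That is close to the predicted "up" tip at (242,277) and far from the flat one at (287,334). It looks slightly steeper than 1.11, which may be because the joint's zero is tilted. The lid is at about 1.14. Next I lower it to about 0.86.

```bash
python3 -m jog '[{"dx":-0.0067,"dy":-0.0009,"dz":-0.0008,"wx":0,"wy":0,"wz":0,"grip":1},{"dx":-0.0066,"dy":-0.0009,"dz":-0.0011,"wx":0,"wy":0,"wz":0,"grip":1},{"dx":-0.0066,"dy":-0.0008,"dz":-0.0013,"wx":0,"wy":0,"wz":0,"grip":1},{"dx":-0.0065,"dy":-0.0008,"dz":-0.0016,"wx":0,"wy":0,"wz":0,"grip":1},{"dx":-0.0065,"dy":-0.0008,"dz":-0.0019,"wx":0,"wy":0,"wz":0,"grip":1},{"dx":-0.0064,"dy":-0.0008,"dz":-0.0021,"wx":0,"wy":0,"wz":0,"grip":1},{"dx":-0.0063,"dy":-0.0008,"dz":-0.0024,"wx":0,"wy":0,"wz":0,"grip":1},{"dx":0,"dy":0,"dz":0,"wx":0,"wy":0,"wz":0,"grip":1},{"dx":0,"dy":0,"dz":0,"wx":0,"wy":0,"wz":0,"grip":1}]'
cat > lid.py <<'E'
from h import *
u=np.array([np.cos(.128),np.sin(.128),0]);hinge=np.array([417.6,-174.1,110])+160*u
s=env.state();d=s["ee_pos"]+[0,0,19]-hinge
print("lid",np.arctan2(d[2],-(d@u))-.331,np.hypot(d[2],d@u),s["force"],s["torque"])
E
python3 lid.py
python3 -m jog '[{"dx":-0.0031,"dy":-0.0004,"dz":-0.0013,"wx":0,"wy":0,"wz":0,"grip":1},{"dx":0,"dy":0,"dz":0,"wx":0,"wy":0,"wz":0,"grip":1},{"dx":0,"dy":0,"dz":0,"wx":0,"wy":0,"wz":0,"grip":1}]'
python3 lid.py
```

```text
time_s: 7.35
ee_pos: [513.2, -162.4, 247.2]
ee_rot: [-180.0, 0.1, 7.4]
force: [-0.5, -1.7, -3.5]
gripper_width: 39.7
lid 0.8524411242938505 168.71477245814543 [-0.54513297 -1.73609669 -3.51709064] [-0.37778236 -0.00690772 -0.09425687]
time_s: 7.65
ee_pos: [510.9, -162.7, 246.3]
ee_rot: [180.0, -0.0, 7.4]
force: [2.0, -2.1, -5.7]
gripper_width: 39.6
lid 0.8380754131055133 168.71469316634065 [ 2.00601289 -2.12470203 -5.72354133] [-0.35172478 -0.59137312 -0.07389954]
```

```bash
for i in 1; do python3 -m jog '[{"dx":-0.0015,"dy":-0.0002,"dz":-0.0007,"wx":0,"wy":0,"wz":0,"grip":1},{"dx":0,"dy":0,"dz":0,"wx":0,"wy":0,"wz":0,"grip":1},{"dx":0,"dy":0,"dz":0,"wx":0,"wy":0,"wz":0,"grip":1}]' >/dev/null
python3 lid.py; done
python3 -m jog '[{"dx":-0.0015,"dy":-0.0002,"dz":-0.0007,"wx":0,"wy":0,"wz":0,"grip":1},{"dx":0,"dy":0,"dz":0,"wx":0,"wy":0,"wz":0,"grip":1},{"dx":0,"dy":0,"dz":0,"wx":0,"wy":0,"wz":0,"grip":1}]'
python3 lid.py
python3 -c "
from h import *
im=env.grab_frame('scene')[:,:,::-1]
cv2.imwrite('pics/s4.png',cv2.resize(im[200:370,180:350],None,fx=3.5,fy=3.5,interpolation=cv2.INTER_CUBIC))"
```

```text
lid 0.8340543687588271 168.71950001655986 [ 4.09873219 -2.24777723 -5.05256409] [-0.20505568 -1.0100649  -0.11725226]
time_s: 8.25
ee_pos: [510.1, -162.8, 245.9]
ee_rot: [180.0, -0.3, 7.4]
force: [8.1, -1.2, -3.7]
gripper_width: 39.9
lid 0.8323453190522259 168.72410919167191 [ 8.11658804 -1.24902159 -3.65996283] [-0.09705522 -1.4021273  -0.10954411]
```

View pics/s4.png

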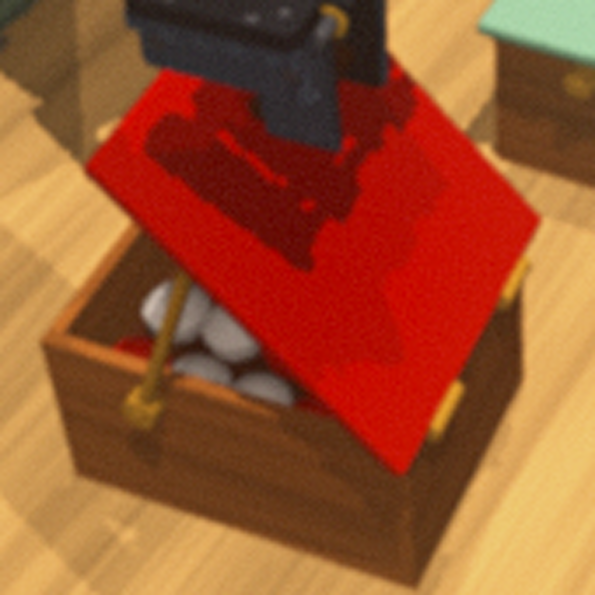

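The lid now meets the stay tip. The angle has stalled at about 0.83 while the resisting force rises to 8 N. I relax the push slightly, open, and lift away.

```bash
python3 -m jog '[{"dx":0.0015,"dy":0.0002,"dz":0.0007,"wx":0,"wy":0,"wz":0,"grip":1},{"dx":0,"dy":0,"dz":0,"wx":0,"wy":0,"wz":0,"grip":0},{"dx":0,"dy":0,"dz":0,"wx":0,"wy":0,"wz":0,"grip":-0.3},{"dx":0,"dy":0,"dz":0,"wx":0,"wy":0,"wz":0,"grip":-0.6},{"dx":0,"dy":0,"dz":0,"wx":0,"wy":0,"wz":0,"grip":-0.6},{"dx":0,"dy":0,"dz":0,"wx":0,"wy":0,"wz":0,"grip":-0.6},{"dx":0,"dy":0,"dz":0,"wx":0,"wy":0,"wz":0,"grip":-0.6}]'
python3 -m jog '[{"dx":0,"dy":0,"dz":0.01,"wx":0,"wy":0,"wz":0,"grip":-0.6},{"dx":0,"dy":0,"dz":0.02,"wx":0,"wy":0,"wz":0,"grip":-0.6},{"dx":0,"dy":0,"dz":0.03,"wx":0,"wy":0,"wz":0,"grip":-0.6},{"dx":0,"dy":0,"dz":0.03,"wx":0,"wy":0,"wz":0,"grip":-0.6},{"dx":0,"dy":0,"dz":0.03,"wx":0,"wy":0,"wz":0,"grip":-0.6},{"dx":0,"dy":0,"dz":0.03,"wx":0,"wy":0,"wz":0,"grip":-0.6},{"dx":0,"dy":0,"dz":0,"wx":0,"wy":0,"wz":0,"grip":-0.6},{"dx":0,"dy":0,"dz":0,"wx":0,"wy":0,"wz":0,"grip":-0.6}]'
python3 -c "
from h import *
im=env.grab_frame('scene')[:,:,::-1]
cv2.imwrite('pics/s5.png',im)"
```

```text
time_s: 9.0
ee_pos: [509.0, -162.8, 246.1]
ee_rot: [180.0, 0.0, 7.4]
force: [-0.1, 0.5, 0.1]
gripper_width: 73.0
time_s: 9.8
ee_pos: [509.2, -162.9, 396.7]
ee_rot: [180.0, -0.1, 7.4]
force: [0.4, 0.8, -0.6]
gripper_width: 73.1
```

View pics/s5.png

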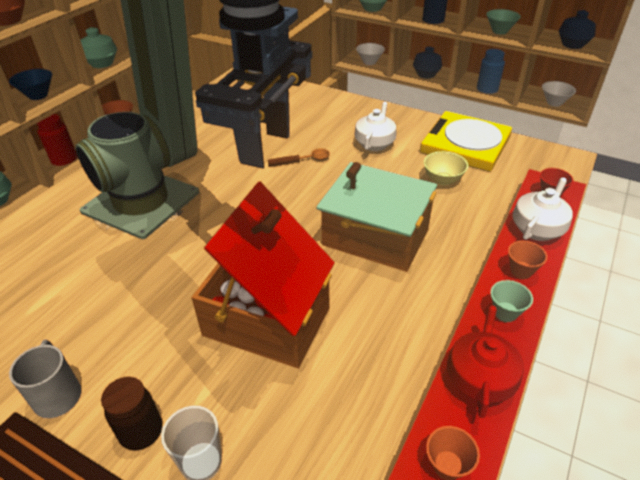

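The lid stays propped on the brass rod, with its front corner at (206,249), the same as before release. The knob at (266,220) is free, the green lid is shut, and the gripper is well clear. I'm handing in.

```bash
python3 -c "
from workcell import env
s=env.state();print(s['time_s'],s['force'],abs(s['qvel']).max());print(env.job_done())"
```

```text
9.85 [ 0.96386066 -0.61916571 -0.1212504 ] 1.501080535514073
the job is handed in; nothing more can be done
None
```

The red bin's lid is propped on its brass stay and the job was handed in at 9.85 s. `job_done` reports no verdict.

I pinched the knob across its ends (opening 40 mm), raised the lid to about 1.14 rad and saw the stay up. I then lowered it until it met the stay at about 0.83 rad, where the angle stalled and the force rose to about 8 N. After easing the push, I let go and lifted the gripper clear.

**Last checks:**
- **Red lid:** after release its front corner was in the same image place to within about 2 pixels, so it is holding on the stay. The 0.83 rad comes from the gripper position before release, not from a new measurement afterwards.
- **Green lid:** it was shut in the last picture.
- **Contact:** the gripper was well clear, with only about 1 N of residual force, which is noise.

**Disagreement:** in the picture the stay looked a little steeper than its stated 1.11 rad (I estimate about 1.25). It was clearly up and carrying the lid.

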